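# Move the battery pack from the charger to the data logger

## Robot

A 7-joint arm with a two-finger parallel gripper is mounted at the origin on a cart in front of the work surface, level with it; the furniture and walls round the work are solid. World frame = base frame: x ahead of the robot, y to its left, z up, the work surface at z = 0. Lengths are in m, angles in rad, forces in N, time in s.
With the tool pointing down it reaches from about 0.4 to 0.75 m from the base axis. Payload 19.5 kg.
Tool frame: the origin (TCP) lies midway between the tips of the shut fingers; the grasp point (between the pads) lies 19 mm behind it; z points along the fingers, y is the direction in which the jaws open and shut (so a half turn about z gives the same grasp; the last joint's range is limited). The gripper opens to 85 mm and grips with 20 to 120 N. Pads are 22 mm wide; open, the fingers measure 114 mm over their backs; the gripper's body (76 mm by 85 mm) begins 54 mm behind the grasp point. The pads swing forward as they close: fully open they stand 13 mm farther back than shut.
Start: joints at [1.058, 0.707, -0.028, 1.485, 0.022, 0.951, -0.075], TCP at [0.261, -0.512, 0.231] pointing down, gripper open.
Joint ranges: [-2.71, 2.71], [-0.32, 2.16], [-1.57, 1.52], [0, 2.45], [-1.46, 4.6], [0, 2.02], [-2.83, 2.83]. Speed limits (rad/s): [1.89, 1.89, 2.57, 2.57, 3.01, 3.01, 3.01].

## Interface

Orientations are given as a rotation vector (axis times angle).
In Python, from plant import state, read_camera, get_calibration, hand_in gives the robot as it stands.
- The arm moves only by the tool step_arm, never from a script. Its argument "moves" is a list of rows, each an object of numbers: "x", "y", "z": the shift along the world's x, y, z in mm; "yaw": the turn about the world's z in rad; "gripper": the opening, from 0 (shut) to 1 (fully open). A call has 1 to 10 rows; each row shifts and turns the pose as measured when the row begins; what a row does not reach is not made up. A row lasts 1/8 s, in which the tool goes at most 62.5 mm and 10.7 degrees, less where a joint would pass 70% of its speed; a pose out of reach is approached as far as the arm can. A call with a gripper value outside its range is refused whole. The fingers move at their own pace and stop on an object; the grip force is fixed at half the most. Time passes only in rows, so rows that do not move let the fingers close. It gives the time, the measured TCP pose, the force and the opening at its end, in the units of the state.
- state(): the state, without advancing time (a new reading comes with each control period).
- read_camera(name): name is "scene" or "top" or "wrist"; returns the picture (400x640x3 uint8, red, green, blue); there is no depth.
- get_calibration(name): a dict with "vertical_fov" (degrees; the focal length in pixels is half the picture's height over the tangent of half this angle, whatever the lens; pixels are square), "cx", "cy" (the principal point, pixels), "rvec" (rotation vector, rad) and "tvec" (3), from world to camera coordinates, as OpenCV has them. Camera axes: x right, y down, z forward; pixel columns grow to the right and rows downward; lengths in m; the calibration is good to about 2 mm. A picture is of the moment at which its call begins: read the wrist's pose just before it. get_calibration takes no time and is no camera call; for the wrist camera it gives the pose at the moment of the call.
- hand_in(): hands the job in, once; it reports no verdict.
The state is a dict: "clock": time; "qpos": joint angles; "qvel": joint speeds; "joint_efforts": joint torques, N m; "tool_pos": TCP position; "tcp_rot": TCP orientation; "contact_force": force on the tool from outside, world axes, zero at the start; "moment": the same for the moment, N m; "width": opening from 0.0 (shut) to 1.0 (fully open).
Only numpy, scipy, OpenCV 4.12 (cv2) and the standard library are available. Lean on these libraries where they do the work, as an engineer would, in place of code of your own. Each camera call takes 0.05 s, during which the arm holds its last target.

## Task

Take the charged battery pack out of its charger and fit it to the data logger. Press the thumb pad beside the charger's rail right down so that the catch lets go and the pack springs part of the way out, draw the pack straight out along the rail and lift it clear, then set its dovetail foot in the mouth of the logger's rail and slide it home until the sprung catch clicks up behind it and holds it; then let go. Be gentle: do not force the pack in or out, stop pushing as soon as it has clicked instead of ramming it on into the soft buffer behind, and leave the other things on the bench where they are.

Things in the scene. Friction and masses are not known exactly. Their poses are not given: they have to be found in the camera images.
- charger: Battery charger: fixed grey slab 182 x 84 x 16 mm (x -87 to +95, y +-42) with a LOW block (22 mm above the slab) at its +x end. Origin on the bench under the slab's middle; x runs along the rail, the way a pack goes in, y to the left, z up. Seated, pack_center is at x +8, y 0, z 52 mm here; sprung out, at about x -10; its foot is clear of the lips from x -70 mm on.
- charger_mouth (a point): Middle of the charger's rail mouth on the groove floor (charger x -39, z 16 mm). The slab before it is a flat apron level with the floor. Two aluminium dovetail lips (y +-18 to +-38 mm, tops at most 28 mm above the bench) run from charger x -28 to +46 mm, with flared lead-ins to -39.
- charger_pad (a point): Centre of the top of the charger's thumb pad, a grey ribbed 30 x 30 mm square left (+y) of the lips, at charger x -14, y +58, z 23 mm. Pressed straight down 8 mm to its stop (3 N of spring plus friction: press with 10 to 15 N) it frees the catch and a plunger pushes the pack 18 mm out; the pack's foot then keeps the catch and pad down by itself.
- charger_catch (a joint): How far the charger's catch and pad are pressed: 0 = up (holding a seated pack), 0.008 m = right down. It lets the pack go at about 0.006.
- logger: Data logger: fixed grey slab, rail, catch, thumb pad and frame exactly like the charger's, but a TALL housing (62 mm above the slab) with a dark window at its +x end. Its catch and stop are one block set somewhere along the rail, different each time: a pack that has clicked home rests with pack_center at any x from 0 to +24 mm (y 0, z 52) here, so it must be felt.
- logger_mouth (a point): Middle of the logger's rail mouth on the groove floor, 16 mm above the bench (logger x -39). To enter, set the pack's foot on the apron with pack_center 34 to 42 mm before this point (logger x -81 to -73), slide along +x. The plunger pushes back with 4 to 6 N over the last 18 mm, the catch's ramp adds a few N: it clicks at 8 to 20 N in all (more if it tips). Then comes a buffer.
- logger_catch (a joint): How far the logger's catch is pressed: 0 = up, at most 0.008 m. 0 in the empty rail, about 0.005 while the pack's foot is over it, and back to 0 when the pack has clicked home (about 0.5 mm past its resting place; let go, the plunger pushes it back against the catch).
- logger_buffer (a joint): How far the rubber buffer at the logger's stop is pressed in: 0 = untouched; it starts to press back 1 mm past the pack's resting place, 2.5 N per mm (on top of the plunger), and is rigid at 0.007 m. Pressing it in by more than 0.005 m (12 N) counts as forcing the pack.
- pack_center (a point): Centre, half-way up, of the block of the battery pack that is grasped: black, 60 mm along x, 44 along y (pinch it across y), 42 high, about 0.28 kg. x is the way it goes in (brass contacts on that face), z up. The block's underside is 21 mm below this point, its foot's bottom 36 mm below.
- pack: The same battery pack, origin at the foot's bottom, 36 mm under pack_center. Dovetail foot: x -14 to +30 mm, 9 mm high, 46 mm wide at the bottom, 36 at its top, on a neck 32 wide. In a groove it has 1 mm of play to each side and about 1.7 mm upward.
- reagent_bottle: Bystander: small round bottle with a black cap, 45 mm across, 80 mm tall, upright. Origin in the middle of its underside.
- tin: Bystander: round white tin 65 mm across, 53 mm tall. Origin in the middle of its underside.
- vial_5: Bystander: small vial with a white cap, 24 mm across, 44 mm tall. Origin in the middle of its underside.
There are look-alikes about, which are no part of the job. What is shaped like the pack but orange, pink or turquoise is not meant.

How it is judged:
On the way, in this order (a step that is already met when the one before it is completed fails the run):
1. the charger's catch is down and the pack has sprung out past it (x of pack_center in the frame of charger between -0.03 and 0 m and value of joint charger_catch above 0.003 m), for 0.1 s.
2. the pack is out of the charger and clear of it (horizontal distance between pack_center and charger above 0.12 m), for 0.1 s.
At the end, for the whole second after the job is handed in: The pack sits in the logger's rail with the logger's catch up behind it (pressed by less than 3 mm), its centre between -3 and +28 mm along the logger's x axis, within 3 mm of the rail's middle line and at 49 to 56 mm above the bench, in line with the rail (0.08 rad) and at rest, released (value of joint logger_catch below 0.003 m and x of pack_center in the frame of logger between -0.003 and 0.028 m and y of pack_center in the frame of logger between -0.003 and 0.003 m and height (world z) of pack_center between 0.049 and 0.056 m and angle between the x axis of pack_center and the x axis of logger, either way round below 0.08 rad and linear speed of pack below 0.01 m/s); the robot touches nothing.
It fails at once if the pack was forced: more than 80 N of contact between the pack and the charger or the logger, or the logger's buffer pressed in by more than 5 mm (contact force between pack and charger above 80 N or contact force between pack and logger above 80 N or value of joint logger_buffer above 0.005 m).
It fails at once if a bystander was moved by more than 30 mm (distance of any of reagent_bottle, tin, vial_5 from where it was at the start of the episode above 0.03 m).
It also fails if it takes over 58 s, if anything falls off the work surface, if the arm or the gripper's body presses on something with over 40 N, if the wrist force passes 120 N, or if a joint passes its speed limit or range.

## Working session

There is one attempt and no reset: what is moved stays moved. The work goes in short steps, Python scripts to look and compute and a tool call to move; the robot and the scene stay as the last step left them, time stands still between calls to the robot, and variables do not carry over. Pictures are saved under pics/ and viewed, and the job is handed in when it is done.

Besides the shell and the picture viewer there is one more tool, called after "Emit:" as name([rows], argument=value, ...), one row to a line, values as JSON. step_arm: Moves the arm, as the interface text tells. Its arguments: {"type":"object","properties":{"moves":{"type":"array"}},"required":["moves"]}

```bash
mkdir -p pics; ls
cat > h.py <<'E'
import numpy as np, cv2
from plant import state, read_camera, get_calibration, hand_in
def cal(n):
    c=get_calibration(n); f=200/np.tan(np.radians(c['vertical_fov'])/2)
    R=cv2.Rodrigues(np.array(c['rvec'],float))[0]; t=np.array(c['tvec'],float)
    return f,c['cx'],c['cy'],R,t
def ray(C,u,v):
    f,cx,cy,R,t=C
    d=R.T@np.array([(u-cx)/f,(v-cy)/f,1]); return -R.T@t,d
def onz(C,u,v,z):
    o,d=ray(C,u,v); return o+d*(z-o[2])/d[2]
def proj(C,p):
    f,cx,cy,R,t=C; q=R@np.array(p)+t; return np.array([cx+f*q[0]/q[2],cy+f*q[1]/q[2]])
def save(n,im): cv2.imwrite('pics/'+n,cv2.cvtColor(im,cv2.COLOR_RGB2BGR))
E
python3 - <<'E'
from h import *
for n in('scene','top','wrist'):
    im=read_camera(n); save(n+'0.png',im); print(n,get_calibration(n))
print(state())
E
```

```text
pics
scene {'vertical_fov': 43.3966152958095, 'cx': 313.4875427229547, 'cy': 196.06749113736288, 'rvec': array([ 1.91276624, -0.68613368,  0.45950999]), 'tvec': array([-0.42585328,  0.17882758,  1.10653345])}
top {'vertical_fov': 57.849982269025446, 'cx': 320.78450823915506, 'cy': 191.69441610271954, 'rvec': array([ 2.10261811, -2.15095128,  0.20701204]), 'tvec': array([-0.033629  ,  0.52106954,  0.94121224])}
wrist {'vertical_fov': 60.48153990625348, 'cx': 324.37688004979833, 'cy': 199.2331567482959, 'rvec': array([-2.47097127,  1.51597408,  0.21004627]), 'tvec': array([-0.57495766, -0.03508959,  0.3778852 ])}
{'clock': 0.15, 'qpos': array([ 1.05829364,  0.70692671, -0.0276362 ,  1.48484563,  0.02200503,
        0.95088947, -0.07547159]), 'qvel': array([-2.55430791e-04, -2.01802874e-03,  8.01785575e-05, -1.05191983e-03,
       -6.95618120e-04, -4.95285181e-04,  6.93994257e-04]), 'joint_efforts': array([-1.04788851e-03, -8.83299494e+01,  1.23417109e+00, -2.36193287e+01,
        1.69055024e-02,  5.37350235e-03, -1.14858761e-05]), 'tool_pos': array([ 0.26075201, -0.51228108,  0.23096465]), 'tcp_rot': array([-3.05421132e+00, -7.32616687e-01,  2.95829819e-04]), 'contact_force': array([ 0.14121681,  0.67742555, -0.56228883]), 'moment': array([-0.00155111, -0.01271601, -0.00375202]), 'width': 1.000313567868584}
```

View pics/scene0.png

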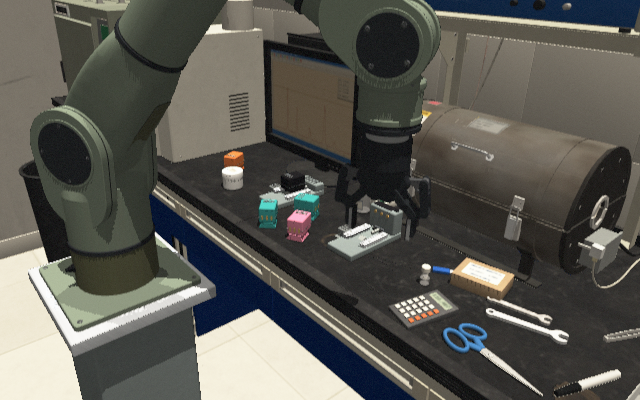

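View pics/top0.png

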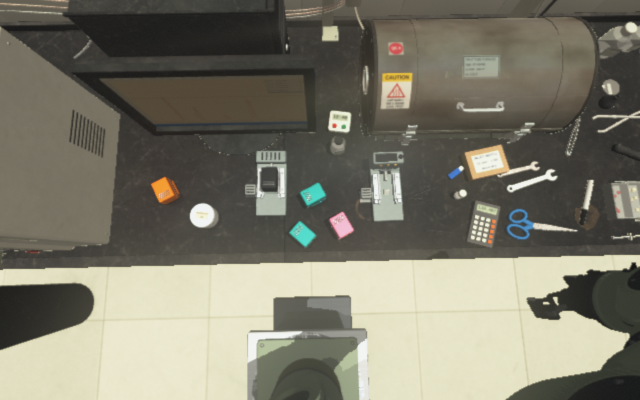

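View pics/wrist0.png

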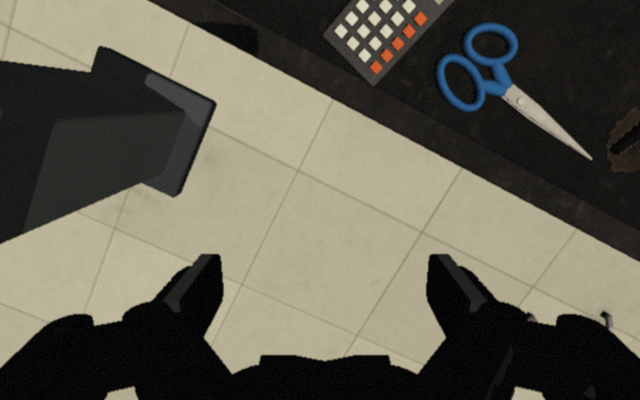

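Run:
```python
from h import *
im=read_camera('top'); 
a=cv2.resize(im[135:230,235:315],None,fx=6,fy=6,interpolation=cv2.INTER_CUBIC)
b=cv2.resize(im[135:230,345:425],None,fx=5,fy=6,interpolation=cv2.INTER_CUBIC)
save('t1.png',cv2.resize(im[140:225,238:290],None,fx=7,fy=7,interpolation=cv2.INTER_CUBIC)); save('t2.png',cv2.resize(im[140:225,355:412],None,fx=7,fy=7,interpolation=cv2.INTER_CUBIC))
C=cal('top')
for u,v in[(270,180),(387,190),(338,145),(203,215),(313,195)]: print(u,v,onz(C,u,v,0.02))
```

```text
270 180 [0.56250717 0.09725879 0.02      ]
387 190 [ 0.5263323  -0.23267505  0.02      ]
338 145 [ 0.66170932 -0.09863283  0.02      ]
203 215 [0.46701619 0.28292598 0.02      ]
313 195 [ 0.51664904 -0.02363984  0.02      ]
```

View pics/t1.png

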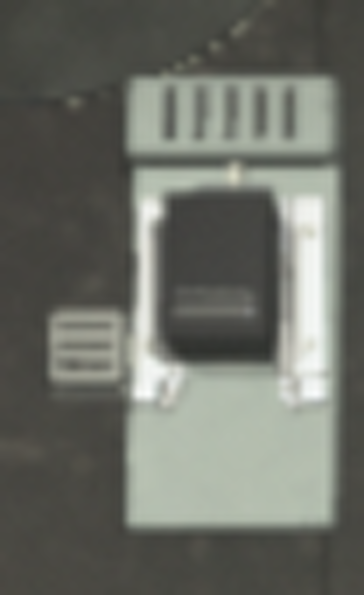

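View pics/t2.png

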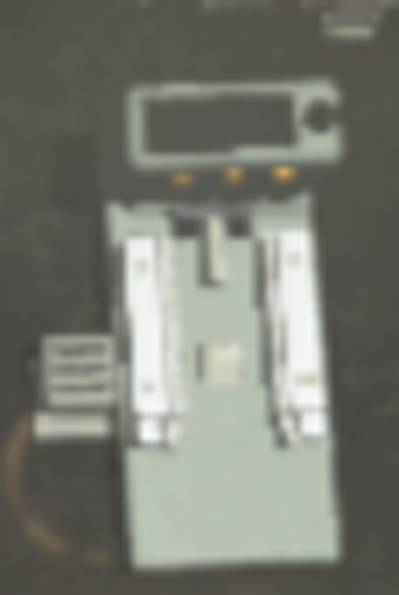

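Run:
```python
from h import *
C=cal('top')
def s(c0,k,x,y): return (c0+x/7, k+y/7)
for nm,c0,pts in(('ch',238,[(127,526),(335,526),(130,166),(338,166)]),('lo',355,[(132,568),(340,562),(108,205),(312,198)])):
    P=[onz(C,*s(c0,140,*p),0.016)[:2] for p in pts]
    print(nm,np.round(P,4).tolist())
    f=(P[0]+P[1])/2;r=(P[2]+P[3])/2;d=r-f
    yaw=np.arctan2(d[1],d[0]); w=P[0]-P[1]; print('yaw',yaw,'yaw front',np.arctan2(-w[0],w[1]),np.linalg.norm(w),np.linalg.norm(d), 'origin',f+0.087*np.array([np.cos(yaw),np.sin(yaw)]))
W=cal('wrist'); s=state(); R=cv2.Rodrigues(s['tcp_rot'])[0]
print(R); print('cam in tcp',R.T@(-W[3].T@W[4]-s['tool_pos'])); print(R.T@W[3].T)
```

```text
ch [[0.4638, 0.1361], [0.4619, 0.0533], [0.6121, 0.1364], [0.6102, 0.0513]]
yaw -0.006000836336990351 yaw front -0.022570332991295745 0.0828952409453633 0.14829845845335463 origin [0.54985723 0.09419003]
lo [[0.4396, -0.1917], [0.4401, -0.2748], [0.5885, -0.1894], [0.5896, -0.2731]]
yaw 0.01329733668004953 yaw front 0.006198107225571673 0.08306581925356013 0.14924493459064478 origin [ 0.52682352 -0.23211539]
[[ 8.91182287e-01  4.53645243e-01 -3.53610162e-04]
 [ 4.53645379e-01 -8.91182083e-01  6.04516668e-04]
 [-4.08949294e-05 -6.99148163e-04 -9.99999755e-01]]
cam in tcp [ 6.88128504e-02 -1.24207889e-05 -1.42382211e-01]
[[-6.12807036e-04 -9.62213960e-01 -2.72293810e-01]
 [ 9.99999169e-01 -8.98505419e-04  9.24545184e-04]
 [-1.13426775e-03 -2.72293017e-01  9.62213711e-01]]
```

Emit:
step_arm([
  {"x": 25, "y": 55, "yaw": 0.11, "gripper": 0},
  {"x": 25, "y": 55, "yaw": 0.11, "gripper": 0},
  {"x": 25, "y": 55, "yaw": 0.11, "gripper": 0},
  {"x": 25, "y": 55, "yaw": 0.11, "gripper": 0},
  {"x": 25, "y": 55, "yaw": 0.11, "gripper": 0},
  {"x": 25, "y": 55, "yaw": 0.11, "gripper": 0},
  {"x": 25, "y": 55, "yaw": 0.11, "gripper": 0},
  {"x": 25, "y": 55, "yaw": 0.11, "gripper": 0},
  {"x": 25, "y": 55, "yaw": 0.11, "gripper": 0},
  {"x": 25, "y": 55, "yaw": 0.11, "gripper": 0},
])

```text
$.moves[0]: bad value
```

Emit:
step_arm([
  {"x": 25, "y": 55, "z": 0, "yaw": 0.11, "gripper": 0.0},
  {"x": 25, "y": 55, "z": 0, "yaw": 0.11, "gripper": 0.0},
  {"x": 25, "y": 55, "z": 0, "yaw": 0.11, "gripper": 0.0},
  {"x": 25, "y": 55, "z": 0, "yaw": 0.11, "gripper": 0.0},
  {"x": 25, "y": 55, "z": 0, "yaw": 0.11, "gripper": 0.0},
  {"x": 25, "y": 55, "z": 0, "yaw": 0.11, "gripper": 0.0},
  {"x": 25, "y": 55, "z": 0, "yaw": 0.11, "gripper": 0.0},
  {"x": 25, "y": 55, "z": 0, "yaw": 0.11, "gripper": 0.0},
  {"x": 25, "y": 55, "z": 0, "yaw": 0.11, "gripper": 0.0},
  {"x": 25, "y": 55, "z": 0, "yaw": 0.11, "gripper": 0.0},
])

```text
clock: 1.45
tool_pos: [0.5141, 0.0528, 0.2306]
tcp_rot: [2.188, 2.251, 0.0]
contact_force: [0.9, -0.6, -0.1]
width: -0.004
```

Emit:
step_arm([
  {"x": 11, "y": 50, "z": 0, "yaw": -0.03, "gripper": 0.0},
  {"x": 11, "y": 49, "z": 0, "yaw": 0, "gripper": 0.0},
  {"x": 0, "y": 0, "z": 0, "yaw": 0, "gripper": 0.0},
])

```text
clock: 1.82
tool_pos: [0.5366, 0.1595, 0.2297]
tcp_rot: [2.216, 2.226, 0.001]
contact_force: [-0.7, -0.6, -0.0]
width: 0.002
```

Run:
```python
from h import *
im=read_camera('wrist'); save('w1.png',im); s=state(); print(s['tool_pos'],s['tcp_rot'],s['contact_force'])
C=cal('wrist')
for p in [(.536,.152,.023),(.55,.094,.073)]: print(proj(C,p))
```

```text
[0.53669071 0.15724199 0.22976591] [ 2.21813318e+00  2.22286869e+00 -3.01607610e-04] [-0.65006472 -1.33209627  0.25206248]
[323.67967129 175.94869566]
[338.36702976 247.24737281]
```

View pics/w1.png

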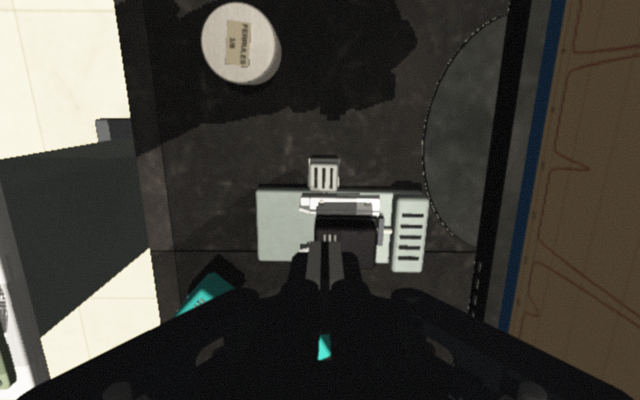

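Run:
```python
from h import *
im=read_camera('wrist'); np.save('w1.npy',im)
save('w1c.png',cv2.resize(im[145:280,240:440],None,fx=4,fy=4,interpolation=cv2.INTER_CUBIC))
C=cal('wrist'); print(state()['tool_pos'])
np.save('w1cal.npy',np.array(list(C[:3])+list(C[3].ravel())+list(C[4])))
```

```text
[0.53679104 0.15565607 0.22992107]
```

View pics/w1c.png

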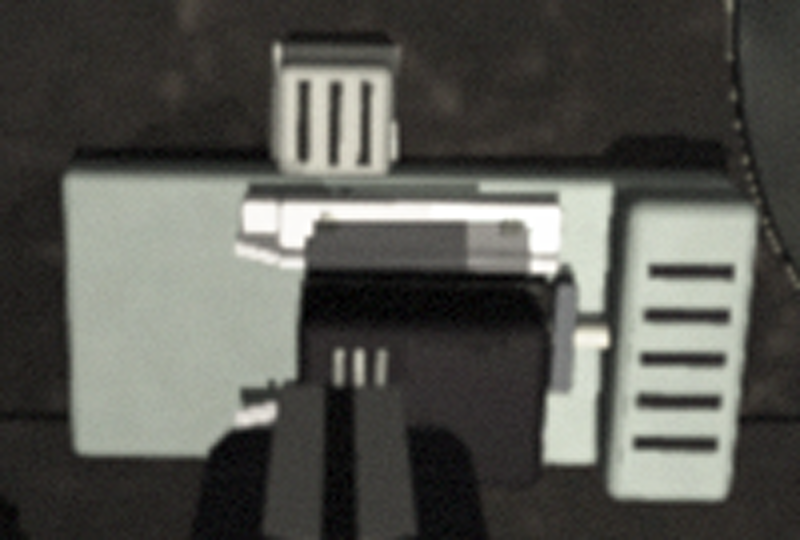

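Run:
```python
from h import *
a=np.load('w1cal.npy'); C=(a[0],a[1],a[2],a[3:12].reshape(3,3),a[12:])
g=lambda x,y,z: onz(C,240+x/4,145+y/4,z)[:2]
P=[g(66,175,.016),g(76,455,.016),g(612,183,.016)]; print(P)
d=P[0]-P[1]; print(np.linalg.norm(d),np.arctan2(-d[0],d[1]))
e=P[2]-P[0]; print(np.linalg.norm(e),np.arctan2(e[1],e[0]))
Q=[g(*p,.023) for p in[(280,65),(390,65),(387,172),(278,172)]]; print(Q,np.mean(Q,0))
B=[g(*p,.038) for p in[(632,200),(755,204),(730,500),(608,497)]]; print(B)
yaw=np.arctan2(-d[0],d[1])
for yaw in(yaw,np.arctan2(e[1],e[0])):
    R=np.array([[np.cos(yaw),-np.sin(yaw)],[np.sin(yaw),np.cos(yaw)]])
    O=(P[0]+P[1])/2+R@[.087,0]; print('O',O,'pad',O+R@[-.014,.058])
```

```text
[array([0.46420984, 0.13479509]), array([0.46257659, 0.05283214]), array([0.61043133, 0.13252193])]
0.08197922233119602 -0.0199240395510428
0.14623915899561 -0.015544778350510232
[array([0.52210492, 0.16562705]), array([0.5503206 , 0.16561648]), array([0.54982332, 0.13733802]), array([0.52124776, 0.13735016])] [0.53587415 0.15148293]
[array([0.61116504, 0.13378584]), array([0.64230235, 0.13272507]), array([0.64245051, 0.05010052]), array([0.60956303, 0.05101156])]
O [0.55037595 0.09208034] pad [0.53753424 0.15034774]
O [0.5503827  0.09246127] pad [0.53728595 0.15067188]
```

Emit:
step_arm([
  {"x": 0, "y": -2, "z": -60, "yaw": 0, "gripper": 0.0},
  {"x": 0, "y": 0, "z": -60, "yaw": 0, "gripper": 0.0},
  {"x": 0, "y": 0, "z": -50, "yaw": 0, "gripper": 0.0},
  {"x": 0, "y": 0, "z": -20, "yaw": 0, "gripper": 0.0},
  {"x": 0, "y": 0, "z": -2, "yaw": 0, "gripper": 0.0},
  {"x": 0, "y": 0, "z": 0, "yaw": 0, "gripper": 0.0},
])

```text
clock: 2.68
tool_pos: [0.5377, 0.1458, 0.0348]
tcp_rot: [2.227, 2.208, 0.002]
contact_force: [1.0, 0.6, -0.1]
width: -0.003
```

Emit:
step_arm([
  {"x": -1, "y": 7, "z": -2, "yaw": 0, "gripper": 0.0},
  {"x": 0, "y": 0, "z": -5, "yaw": 0, "gripper": 0.0},
  {"x": 0, "y": 0, "z": -4, "yaw": 0, "gripper": 0.0},
])

```text
clock: 3.05
tool_pos: [0.5378, 0.1534, 0.0256]
tcp_rot: [2.227, 2.206, 0.007]
contact_force: [0.0, -0.3, 0.4]
width: 0.001
```

Emit:
step_arm([
  {"x": 0, "y": 0, "z": -4, "yaw": 0, "gripper": 0.0},
  {"x": 0, "y": 0, "z": -3, "yaw": 0, "gripper": 0.0},
])

```text
clock: 3.3
tool_pos: [0.5378, 0.1535, 0.0182]
tcp_rot: [2.227, 2.206, 0.007]
contact_force: [-0.1, 0.1, 1.6]
width: 0.001
```

Emit:
step_arm([
  {"x": 0, "y": 0, "z": -2, "yaw": 0, "gripper": 0.0},
  {"x": 0, "y": 0, "z": -2, "yaw": 0, "gripper": 0.0},
])

```text
clock: 3.55
tool_pos: [0.538, 0.1537, 0.0142]
tcp_rot: [2.226, 2.206, 0.008]
contact_force: [-3.1, 0.6, 24.7]
width: 0.0
```

Emit:
step_arm([
  {"x": 0, "y": 0, "z": 0, "yaw": 0, "gripper": 0.0},
  {"x": 0, "y": 0, "z": 0, "yaw": 0, "gripper": 0.0},
])

```text
clock: 3.8
tool_pos: [0.538, 0.1536, 0.0149]
tcp_rot: [2.226, 2.206, 0.008]
contact_force: [-0.9, -0.7, 6.4]
width: -0.001
```

Run:
```python
from h import *
im=read_camera('top'); 
save('t3.png',cv2.resize(im[130:230,220:320],None,fx=6,fy=6,interpolation=cv2.INTER_CUBIC))
print(state()['tool_pos'],state()['contact_force'])
```

```text
[0.53795137 0.15352424 0.01487464] [-1.12624264 -0.19429875  6.24186846]
```

View pics/t3.png

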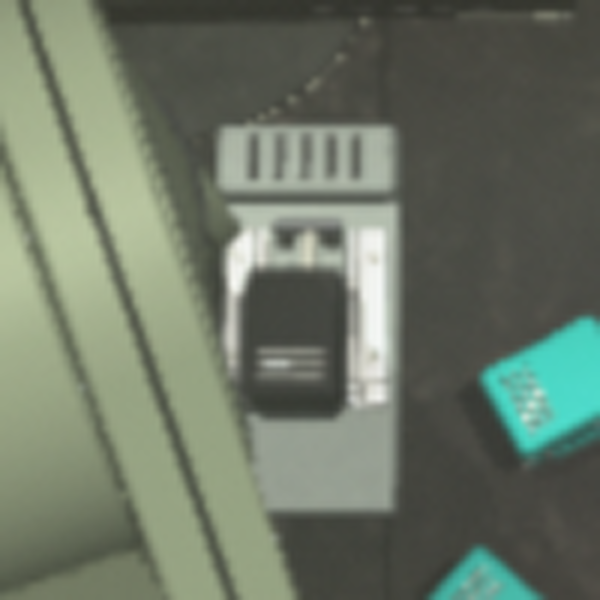

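Emit:
step_arm([
  {"x": 0, "y": 0, "z": 50, "yaw": 0, "gripper": 0.0},
  {"x": 0, "y": 0, "z": 55, "yaw": 0.17, "gripper": 0.5},
  {"x": 0, "y": -10, "z": 20, "yaw": 0.18, "gripper": 1.0},
  {"x": 0, "y": -10, "z": 0, "yaw": 0.18, "gripper": 1.0},
  {"x": 0, "y": -10, "z": 0, "yaw": 0.18, "gripper": 1.0},
  {"x": 0, "y": -10, "z": 0, "yaw": 0.18, "gripper": 1.0},
  {"x": 0, "y": -10, "z": 0, "yaw": 0.18, "gripper": 1.0},
  {"x": 0, "y": -10, "z": 0, "yaw": 0.18, "gripper": 1.0},
  {"x": 0, "y": 0, "z": 0, "yaw": 0.18, "gripper": 1.0},
  {"x": 0, "y": 0, "z": 0, "yaw": 0.13, "gripper": 1.0},
])

```text
clock: 5.1
tool_pos: [0.5373, 0.0901, 0.143]
tcp_rot: [-0.046, 3.135, 0.012]
contact_force: [-0.5, -0.5, 0.2]
width: 1.0
```

Run:
```python
from h import *
im=read_camera('wrist'); C=cal('wrist'); save('w2.png',im); s=state(); print(s['clock'],s['tool_pos'],s['tcp_rot'],2*np.arctan2(s['tcp_rot'][1],s['tcp_rot'][0]),s['qpos'])
for x in(-.03,.03):
  for y in(-.022,.022): print(proj(C,(.540+x,.0926+y,.073)))
```

```text
5.15 [0.53730808 0.08985107 0.14289329] [-0.05607675  3.13519093  0.01185001] 3.17736130269648 [ 0.13280343  0.85746817 -0.69614444  1.70072835  0.70110526  0.84024225
  0.73040507]
[294.81022037 169.52540156]
[364.84583072 171.87285952]
[293.7951084  257.01457465]
[358.83226396 258.93621632]
```

View pics/w2.png

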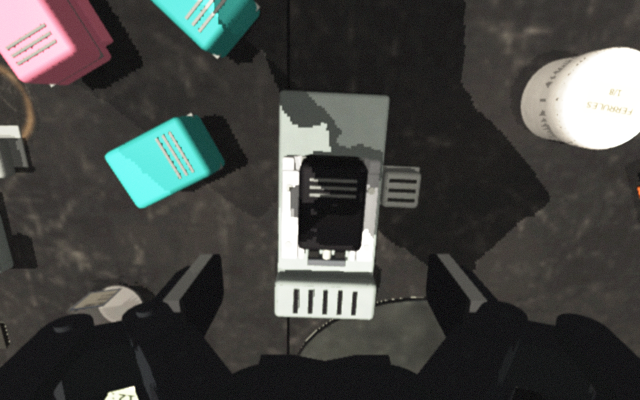

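Run:
```python
from h import *
im=cv2.cvtColor(cv2.imread('pics/w2.png'),cv2.COLOR_BGR2RGB)
save('w2c.png',cv2.resize(im[80:330,260:430],None,fx=4,fy=2.4*4/2.4,interpolation=cv2.INTER_CUBIC)[:,:,:][:600*2])
save('w2d.png',cv2.resize(np.clip(im[80:280,260:430].astype(float)*2,0,255).astype(np.uint8),None,fx=3,fy=3,interpolation=cv2.INTER_CUBIC))
C=cal('wrist')
for nm,z,P in(('slab',.016,[(281,92),(389,96),(286,266),]),('pad',.015,[(383,166),(420,168),(419,206),(382,207)])):
  print(nm,[np.round(onz(C,*p,z)[:2],4).tolist() for p in P])
```

```text
slab [[0.4628, 0.0554], [0.4628, 0.1364], [0.6062, 0.0597]]
pad [[0.5163, 0.1365], [0.5169, 0.1662], [0.5486, 0.1689], [0.5505, 0.1385]]
```

View pics/w2d.png

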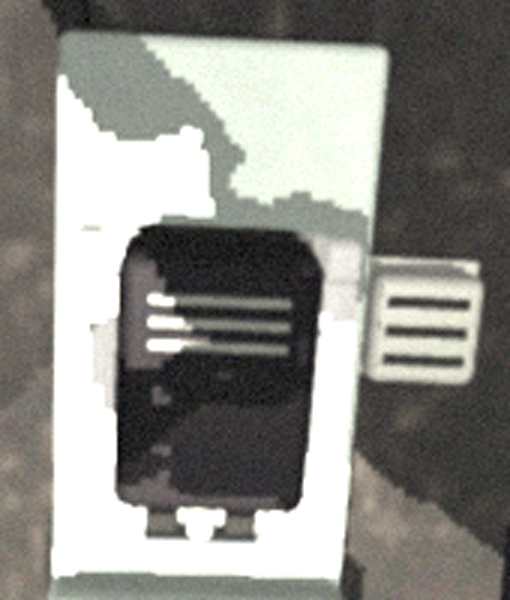

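Run:
```python
from h import *
C=cal('wrist')
g=lambda x,y,z: np.round(onz(C,260+x/3,80+y/3,z)[:2],4)
print('front edge',g(118,505,.073),g(302,505,.073),'back at z31',g(125,230,.031),g(318,240,.031),'back at 73',g(122,235,.073),g(322,245,.073))
print('label lines', g(150,300,.073), g(290,300,.073))
print('-R^Tt',-C[3].T@C[4], state()['tool_pos'])
```

```text
front edge [0.5635 0.0742] [0.5622 0.1153] back at z31 [0.5085 0.0725] [0.5093 0.1204] back at 73 [0.5028 0.0742] [0.5035 0.1157]
label lines [0.5164 0.0803] [0.5154 0.1098]
-R^Tt [0.46778808 0.08636747 0.28486171] [0.53730808 0.08985107 0.14289329]
```

Emit:
step_arm([
  {"x": 0, "y": 5, "z": -15, "yaw": -0.05, "gripper": 1.0},
  {"x": 0, "y": 0, "z": -40, "yaw": 0, "gripper": 1.0},
  {"x": 0, "y": 0, "z": 0, "yaw": 0, "gripper": 1.0},
])

```text
clock: 5.52
tool_pos: [0.5374, 0.0946, 0.0868]
tcp_rot: [0.035, 3.135, 0.012]
contact_force: [-0.4, -0.3, -0.6]
width: 1.0
```

Run:
```python
from h import *
im=read_camera('wrist'); C=cal('wrist'); save('w3.png',im); s=state(); print(s['clock'],s['tool_pos'],s['tcp_rot'],2*np.arctan2(s['tcp_rot'][1],s['tcp_rot'][0]))
```

```text
5.575 [0.53824637 0.09494435 0.08844008] [0.03521443 3.13278353 0.01291641] 3.119112357204332
```

View pics/w3.png

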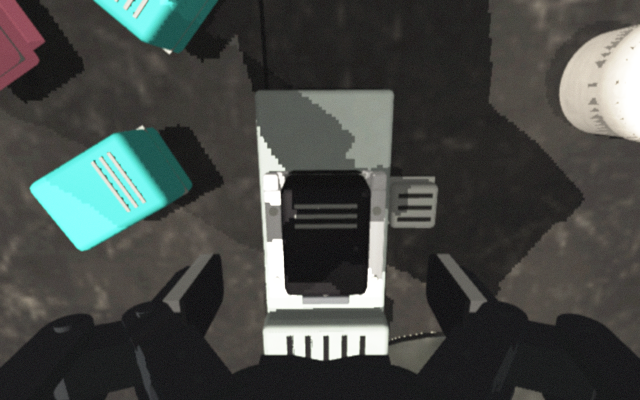

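Emit:
step_arm([
  {"x": -1, "y": 0, "z": -35, "yaw": 0, "gripper": 1.0},
  {"x": 0, "y": 0, "z": -19, "yaw": 0, "gripper": 1.0},
  {"x": 0, "y": 0, "z": 0, "yaw": 0, "gripper": 1.0},
])

```text
clock: 5.95
tool_pos: [0.5396, 0.0955, 0.038]
tcp_rot: [0.041, 3.127, 0.015]
contact_force: [-0.5, -0.1, 0.4]
width: 1.001
```

Emit:
step_arm([
  {"x": -2, "y": -1, "z": -6, "yaw": 0.01, "gripper": 1.0},
  {"x": 0, "y": 0, "z": 0, "yaw": 0, "gripper": 0.6},
  {"x": 0, "y": 0, "z": 0, "yaw": 0, "gripper": 0.55},
])

```text
clock: 6.32
tool_pos: [0.5389, 0.0946, 0.0348]
tcp_rot: [0.026, 3.123, 0.016]
contact_force: [0.1, 0.3, 0.0]
width: 0.608
```

Emit:
step_arm([
  {"x": 0, "y": 0, "z": -3, "yaw": 0, "gripper": 0.5},
  {"x": 0, "y": 0, "z": 0, "yaw": 0, "gripper": 0.3},
  {"x": 0, "y": 0, "z": 0, "yaw": 0, "gripper": 0.0},
])

```text
clock: 6.7
tool_pos: [0.5397, 0.0949, 0.034]
tcp_rot: [0.027, 3.12, 0.016]
contact_force: [-0.3, 0.8, -0.5]
width: 0.505
```

Emit:
step_arm([
  {"x": 0, "y": 0, "z": 0, "yaw": 0, "gripper": 0.0},
  {"x": -4, "y": 0, "z": 0, "yaw": 0, "gripper": 0.0},
  {"x": -6, "y": 0, "z": 0, "yaw": 0, "gripper": 0.0},
])

```text
clock: 7.08
tool_pos: [0.5292, 0.0948, 0.0337]
tcp_rot: [0.027, 3.121, 0.016]
contact_force: [-0.1, -0.4, -1.3]
width: 0.51
```

Smooth, with almost no force. I'll keep drawing it out.

Emit:
step_arm([
  {"x": -12, "y": 0, "z": 0, "yaw": 0, "gripper": 0.0},
  {"x": -12, "y": 0, "z": 0, "yaw": 0, "gripper": 0.0},
  {"x": -12, "y": 0, "z": 0, "yaw": 0, "gripper": 0.0},
])

```text
clock: 7.45
tool_pos: [0.4911, 0.0951, 0.0336]
tcp_rot: [0.027, 3.121, 0.018]
contact_force: [1.5, 1.3, -4.6]
width: 0.506
```

Emit:
step_arm([
  {"x": -12, "y": 0, "z": 0, "yaw": 0, "gripper": 0.0},
  {"x": -12, "y": 0, "z": 0, "yaw": 0, "gripper": 0.0},
  {"x": -4, "y": 0, "z": 0, "yaw": 0, "gripper": 0.0},
])

```text
clock: 7.82
tool_pos: [0.4604, 0.0951, 0.0337]
tcp_rot: [0.027, 3.123, 0.018]
contact_force: [-0.4, -1.0, -2.9]
width: 0.508
```

Emit:
step_arm([
  {"x": 0, "y": 0, "z": 40, "yaw": 0, "gripper": 0.0},
  {"x": 0, "y": 0, "z": 50, "yaw": 0, "gripper": 0.0},
  {"x": 0, "y": -20, "z": 50, "yaw": 0, "gripper": 0.0},
  {"x": 0, "y": -50, "z": 0, "yaw": 0.01, "gripper": 0.0},
  {"x": -10, "y": -50, "z": 0, "yaw": 0.01, "gripper": 0.0},
  {"x": -10, "y": -50, "z": 0, "yaw": 0, "gripper": 0.0},
  {"x": 0, "y": -50, "z": 0, "yaw": 0, "gripper": 0.0},
  {"x": 0, "y": -50, "z": 0, "yaw": 0, "gripper": 0.0},
  {"x": 0, "y": -50, "z": 0, "yaw": 0, "gripper": 0.0},
  {"x": 0, "y": 0, "z": 0, "yaw": 0, "gripper": 0.0},
])

```text
clock: 9.07
tool_pos: [0.4363, -0.2352, 0.1781]
tcp_rot: [-0.007, 3.125, 0.019]
contact_force: [-0.1, 1.5, -2.6]
width: 0.504
```

Run:
```python
from h import *
im=read_camera('wrist'); C=cal('wrist'); save('w4.png',im); s=state(); print(s['clock'],s['tool_pos'],s['tcp_rot'],2*np.arctan2(s['tcp_rot'][1],s['tcp_rot'][0]))
np.save('w4cal.npy',np.array(list(C[:3])+list(C[3].ravel())+list(C[4])))
im=read_camera('top'); C=cal('top'); save('t4.png',cv2.resize(im[125:235,330:430],None,fx=5,fy=5,interpolation=cv2.INTER_CUBIC))
```

```text
9.125 [ 0.43671841 -0.23316482  0.17842601] [-0.01131689  3.12465481  0.02039274] 3.148836229318984
```

View pics/w4.png

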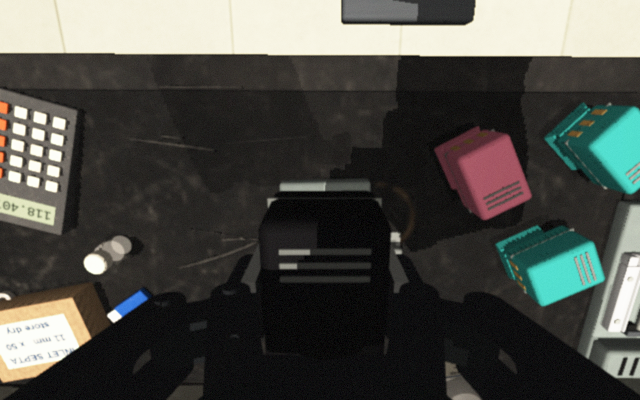

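View pics/t4.png

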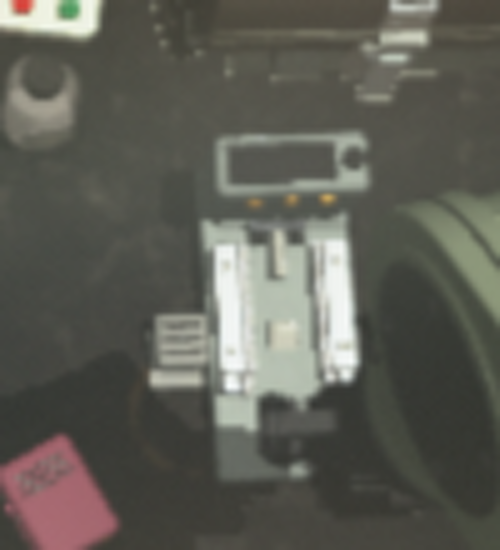

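Emit:
step_arm([
  {"x": 0, "y": -50, "z": 20, "yaw": 0, "gripper": 0.0},
  {"x": 0, "y": -50, "z": 0, "yaw": 0, "gripper": 0.0},
  {"x": 0, "y": -30, "z": 0, "yaw": 0, "gripper": 0.0},
  {"x": 0, "y": 0, "z": 0, "yaw": 0, "gripper": 0.0},
  {"x": 0, "y": 0, "z": 0, "yaw": 0, "gripper": 0.0},
])

```text
clock: 9.8
tool_pos: [0.4395, -0.3588, 0.2001]
tcp_rot: [-0.032, 3.123, 0.024]
contact_force: [0.1, -0.4, -2.6]
width: 0.511
```

Run:
```python
from h import *
im=read_camera('wrist'); C=cal('wrist'); save('w5.png',im); s=state(); print(s['clock'],s['tool_pos'],s['qvel'].round(4))
np.save('w5cal.npy',np.array(list(C[:3])+list(C[3].ravel())+list(C[4])))
```

```text
9.85 [ 0.43947842 -0.35888529  0.20008502] [ 0.0018 -0.0018  0.0021 -0.0028  0.0014  0.0017  0.0027]
```

View pics/w5.png

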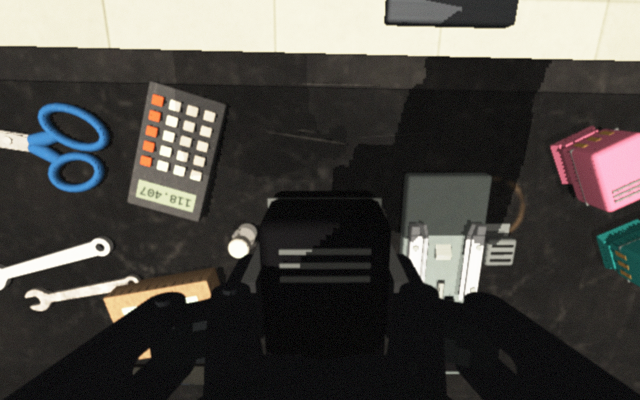

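Run:
```python
from h import *
im=cv2.cvtColor(cv2.imread('pics/w5.png'),cv2.COLOR_BGR2RGB)
save('w5c.png',cv2.resize(np.clip(im[165:305,395:525].astype(float)*1.5,0,255).astype(np.uint8),None,fx=4,fy=4,interpolation=cv2.INTER_CUBIC))
```

```text
(no output)
```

View pics/w5c.png

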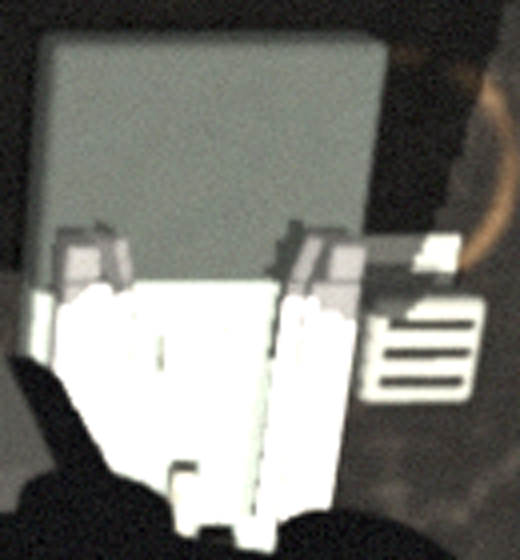

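Run:
```python
from h import *
a=np.load('w5cal.npy'); C=(a[0],a[1],a[2],a[3:12].reshape(3,3),a[12:])
g=lambda x,y,z: onz(C,395+x/4,165+y/4,z)[:2]
A=g(50,36,.016);B=g(386,44,.016);D=g(369,225,.016);print(A,B,D,np.linalg.norm(B-A))
w=B-A; print('yaw front',np.arctan2(-w[0],w[1])); e=D-B; print('yaw side',np.arctan2(e[1],e[0]))
Q=[g(*p,.023) for p in[(374,297),(487,300),(470,402),(362,400)]]; print(np.round(Q,4).tolist(),np.mean(Q,0))
# lip front faces tops
print('lip tops outer L/R',g(62,232,.028),g(364,240,.028))
for yaw in(0.0,.01,.02):
    R=np.array([[np.cos(yaw),-np.sin(yaw)],[np.sin(yaw),np.cos(yaw)]])
    print(yaw,'O front',(A+B)/2+R@[.087,0],'O pad',np.mean(Q,0)-R@[-.014,.058])
```

```text
[ 0.43918414 -0.27583201] [ 0.43975964 -0.19333938] [ 0.48678469 -0.19007579] 0.08249463764356368
yaw front -0.006976253573657739
yaw side 0.06928989959271517
[[0.5035, -0.1894], [0.504, -0.1605], [0.5326, -0.1597], [0.5324, -0.188]] [ 0.51811983 -0.17440787]
lip tops outer L/R [ 0.48537465 -0.27166551] [ 0.48634077 -0.19705196]
0.0 O front [ 0.52647189 -0.23458569] O pad [ 0.53211983 -0.23240787]
0.01 O front [ 0.52646754 -0.23371571] O pad [ 0.53269912 -0.23226497]
0.02 O front [ 0.52645449 -0.23284581] O pad [ 0.53327695 -0.23211629]
```

Emit:
step_arm([
  {"x": 4, "y": 50, "z": 0, "yaw": -0.01, "gripper": 0.0},
  {"x": 4, "y": 50, "z": 0, "yaw": 0, "gripper": 0.0},
  {"x": 4, "y": 25, "z": -30, "yaw": 0, "gripper": 0.0},
  {"x": 0, "y": 0, "z": -50, "yaw": 0, "gripper": 0.0},
  {"x": 0, "y": 0, "z": -40, "yaw": 0, "gripper": 0.0},
  {"x": 0, "y": 0, "z": 0, "yaw": 0, "gripper": 0.0},
])

```text
clock: 10.6
tool_pos: [0.4527, -0.2231, 0.0794]
tcp_rot: [-0.031, 3.12, 0.025]
contact_force: [1.4, 0.4, -1.0]
width: 0.506
```

Run:
```python
from h import *
s=state(); print(s['clock'],s['tool_pos'],s['tcp_rot'],2*np.arctan2(s['tcp_rot'][1],s['tcp_rot'][0])-np.pi,s['contact_force'])
im=read_camera('wrist'); save('w6.png',im); C=cal('wrist')
im=read_camera('top'); save('t6.png',cv2.resize(im[140:225,345:420],None,fx=7,fy=7,interpolation=cv2.INTER_CUBIC))
im=read_camera('scene'); save('s6.png',cv2.resize(im[160:270,290:450],None,fx=5,fy=5,interpolation=cv2.INTER_CUBIC))
```

```text
10.6 [ 0.45272988 -0.22306752  0.07940509] [-0.0308097   3.11983609  0.02526813] 0.019750204385367898 [ 1.43445789  0.36912261 -1.01248213]
```

View pics/w6.png

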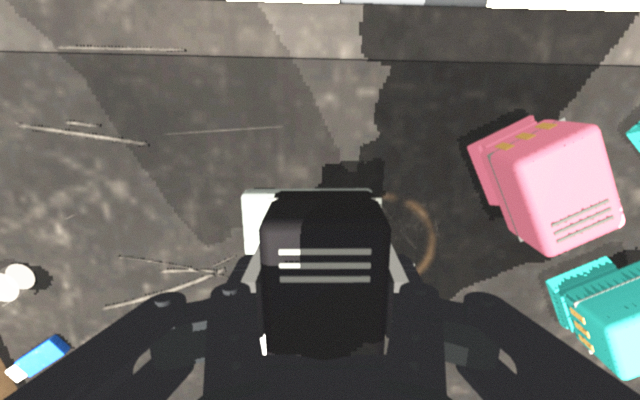

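View pics/t6.png

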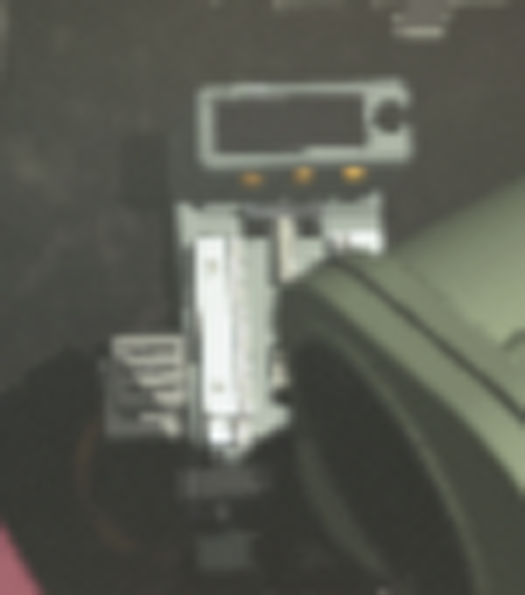

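View pics/s6.png

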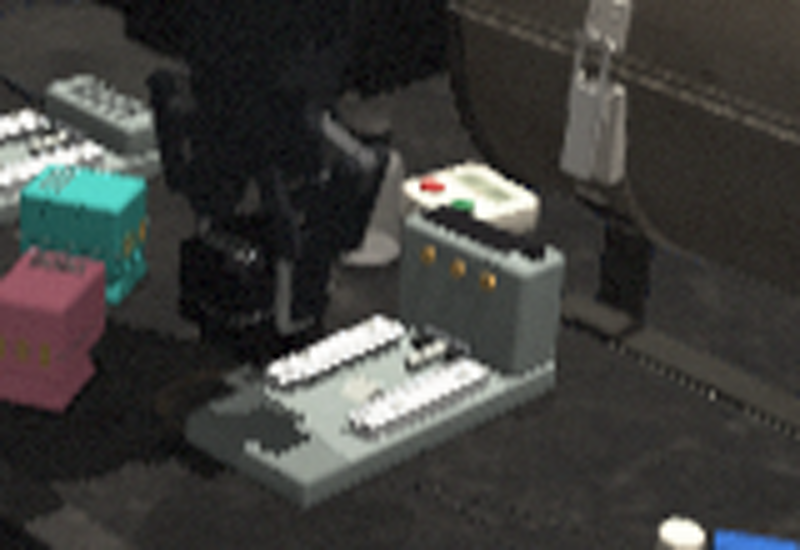

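Emit:
step_arm([
  {"x": 0, "y": -11, "z": -10, "yaw": -0.01, "gripper": 0.0},
  {"x": 0, "y": 0, "z": 0, "yaw": 0, "gripper": 0.0},
  {"x": 0, "y": 0, "z": 0, "yaw": 0, "gripper": 0.0},
])

```text
clock: 11.12
tool_pos: [0.4547, -0.2375, 0.0738]
tcp_rot: [-0.008, 3.112, 0.019]
contact_force: [0.1, 0.2, -4.0]
width: 0.51
```

Run:
```python
from h import *
s=state(); print(s['clock'],s['tool_pos'],s['tcp_rot'],2*np.arctan2(s['tcp_rot'][1],s['tcp_rot'][0])-np.pi,s['contact_force'])
im=read_camera('wrist'); C=cal('wrist')
save('w7.png',cv2.resize(np.clip(im[150:360,220:430].astype(float)*1.5,0,255).astype(np.uint8),None,fx=2.8,fy=2.8,interpolation=cv2.INTER_CUBIC))
np.save('w7cal.npy',np.array(list(C[:3])+list(C[3].ravel())+list(C[4])))
```

```text
11.125 [ 0.45473466 -0.23745271  0.07382766] [-0.00843871  3.11247688  0.01850212] 0.005422490439554117 [ 0.1080753   0.21076905 -4.00904692]
```

View pics/w7.png

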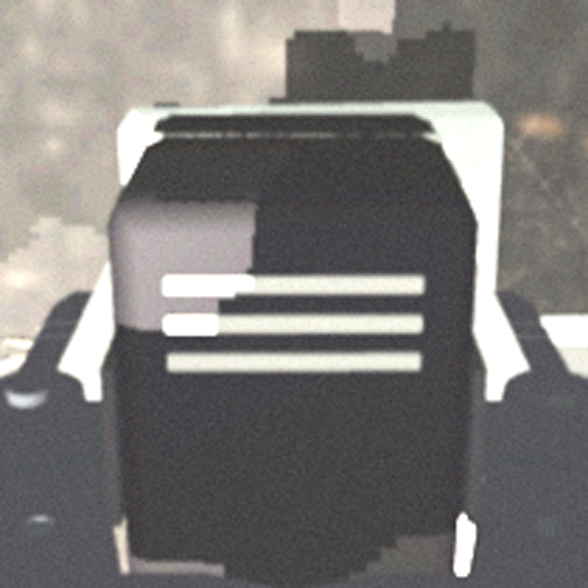

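Run:
```python
from h import *
a=np.load('w7cal.npy'); C=(a[0],a[1],a[2],a[3:12].reshape(3,3),a[12:])
g=lambda x,y,z: np.round(onz(C,220+x/2.8,150+y/2.8,z),4)
print('slab',g(119,108,.016),g(501,106,.016)); zc=.0738
print('foot',g(154,120,zc-.018),g(441,120,zc-.018))
print('block top back',g(112,205,zc+.039),g(476,205,zc+.039)); print('block bottom back',g(163,138,zc-.003),g(435,138,zc-.003))
```

```text
slab [ 0.4372 -0.2742  0.016 ] [ 0.4366 -0.1925  0.016 ]
foot [ 0.4282 -0.2614  0.0558] [ 0.4281 -0.2121  0.0558]
block top back [ 0.4215 -0.2586  0.1128] [ 0.4214 -0.2175  0.1128]
block bottom back [ 0.4267 -0.258   0.0708] [ 0.4266 -0.2155  0.0708]
```

Emit:
step_arm([
  {"x": -4, "y": 4, "z": -15, "yaw": 0, "gripper": 0.0},
  {"x": 0, "y": 0, "z": -10, "yaw": 0, "gripper": 0.0},
  {"x": 0, "y": 0, "z": 0, "yaw": 0, "gripper": 0.0},
])

```text
clock: 11.55
tool_pos: [0.451, -0.2336, 0.0486]
tcp_rot: [-0.008, 3.112, 0.018]
contact_force: [-0.7, -1.0, -3.6]
width: 0.507
```

Emit:
step_arm([
  {"x": 0, "y": 0, "z": -9, "yaw": 0, "gripper": 0.0},
  {"x": 0, "y": 0, "z": -3, "yaw": 0, "gripper": 0.0},
  {"x": 0, "y": 0, "z": 0, "yaw": 0, "gripper": 0.0},
])

```text
clock: 11.92
tool_pos: [0.4515, -0.2338, 0.0363]
tcp_rot: [-0.008, 3.111, 0.017]
contact_force: [0.1, -0.1, -3.9]
width: 0.509
```

Emit:
step_arm([
  {"x": 0, "y": 0, "z": -1.5, "yaw": 0, "gripper": 0.0},
  {"x": 0, "y": 0, "z": -1, "yaw": 0, "gripper": 0.0},
])

```text
clock: 12.18
tool_pos: [0.4516, -0.2339, 0.0339]
tcp_rot: [-0.008, 3.111, 0.017]
contact_force: [-0.1, -0.3, -3.7]
width: 0.506
```

Emit:
step_arm([
  {"x": 0, "y": 0, "z": -0.8, "yaw": 0, "gripper": 0.0},
  {"x": 0, "y": 0, "z": 0, "yaw": 0, "gripper": 0.0},
])

```text
clock: 12.42
tool_pos: [0.4519, -0.2339, 0.0337]
tcp_rot: [-0.008, 3.11, 0.016]
contact_force: [-1.0, 0.3, -3.4]
width: 0.512
```

Emit:
step_arm([
  {"x": 0, "y": 0, "z": -1, "yaw": 0, "gripper": 0.0},
  {"x": 0, "y": 0, "z": -1, "yaw": 0, "gripper": 0.0},
])

```text
clock: 12.68
tool_pos: [0.4521, -0.234, 0.0334]
tcp_rot: [-0.008, 3.109, 0.014]
contact_force: [-8.2, 3.0, 32.9]
width: 0.51
```

Emit:
step_arm([
  {"x": 0, "y": 0, "z": 0.7, "yaw": 0, "gripper": 0.0},
  {"x": 0, "y": 0, "z": 0, "yaw": 0, "gripper": 0.0},
])

```text
clock: 12.92
tool_pos: [0.4521, -0.234, 0.0343]
tcp_rot: [-0.008, 3.109, 0.013]
contact_force: [-0.3, -0.4, -3.8]
width: 0.509
```

Emit:
step_arm([
  {"x": 5, "y": 0, "z": 0, "yaw": 0, "gripper": 0.0},
  {"x": 5, "y": 0, "z": 0, "yaw": 0, "gripper": 0.0},
])

```text
clock: 13.18
tool_pos: [0.4626, -0.234, 0.0341]
tcp_rot: [-0.008, 3.109, 0.014]
contact_force: [0.8, 0.3, -3.8]
width: 0.506
```

Emit:
step_arm([
  {"x": 4, "y": 0, "z": 0, "yaw": 0, "gripper": 0.0},
  {"x": 4, "y": 0, "z": 0, "yaw": 0, "gripper": 0.0},
])

```text
clock: 13.42
tool_pos: [0.4711, -0.2336, 0.0338]
tcp_rot: [-0.008, 3.109, 0.015]
contact_force: [-2.3, 4.3, -5.3]
width: 0.507
```

Emit:
step_arm([
  {"x": 2, "y": 0.8, "z": 0.2, "yaw": 0, "gripper": 0.0},
  {"x": 3, "y": 0.3, "z": 0, "yaw": 0, "gripper": 0.0},
])

```text
clock: 13.68
tool_pos: [0.4763, -0.2324, 0.0338]
tcp_rot: [-0.009, 3.11, 0.015]
contact_force: [-0.3, 1.1, -2.8]
width: 0.51
```

Emit:
step_arm([
  {"x": 4, "y": 0.1, "z": 0, "yaw": 0, "gripper": 0.0},
  {"x": 4, "y": 0.1, "z": 0, "yaw": 0, "gripper": 0.0},
])

```text
clock: 13.92
tool_pos: [0.485, -0.2322, 0.0339]
tcp_rot: [-0.009, 3.11, 0.015]
contact_force: [-0.3, 0.4, -4.0]
width: 0.506
```

Emit:
step_arm([
  {"x": 5, "y": 0.05, "z": 0, "yaw": 0, "gripper": 0.0},
  {"x": 5, "y": 0.05, "z": 0, "yaw": 0, "gripper": 0.0},
  {"x": 4, "y": 0.05, "z": 0, "yaw": 0, "gripper": 0.0},
])

```text
clock: 14.3
tool_pos: [0.4998, -0.2319, 0.034]
tcp_rot: [-0.009, 3.11, 0.015]
contact_force: [-0.1, 1.2, -1.4]
width: 0.508
```

Emit:
step_arm([
  {"x": 4, "y": 0.05, "z": 0, "yaw": 0, "gripper": 0.0},
  {"x": 4, "y": 0.05, "z": 0, "yaw": 0, "gripper": 0.0},
])

```text
clock: 14.55
tool_pos: [0.5086, -0.2317, 0.034]
tcp_rot: [-0.009, 3.11, 0.015]
contact_force: [-0.4, 0.8, -1.8]
width: 0.511
```

Emit:
step_arm([
  {"x": 4, "y": 0.05, "z": 0, "yaw": 0, "gripper": 0.0},
  {"x": 4, "y": 0.05, "z": 0, "yaw": 0, "gripper": 0.0},
])

```text
clock: 14.8
tool_pos: [0.5171, -0.2316, 0.034]
tcp_rot: [-0.009, 3.11, 0.016]
contact_force: [-1.4, 1.6, -2.5]
width: 0.512
```

Emit:
step_arm([
  {"x": 3, "y": 0, "z": 0, "yaw": 0, "gripper": 0.0},
  {"x": 3, "y": 0, "z": 0, "yaw": 0, "gripper": 0.0},
])

```text
clock: 15.05
tool_pos: [0.5235, -0.2315, 0.034]
tcp_rot: [-0.009, 3.11, 0.016]
contact_force: [-0.8, 1.3, -1.1]
width: 0.513
```

Emit:
step_arm([
  {"x": 3, "y": 0, "z": 0, "yaw": 0, "gripper": 0.0},
  {"x": 2, "y": 0, "z": 0, "yaw": 0, "gripper": 0.0},
])

```text
clock: 15.3
tool_pos: [0.5283, -0.2315, 0.0338]
tcp_rot: [-0.009, 3.111, 0.016]
contact_force: [-4.9, 2.9, -0.5]
width: 0.506
```

Emit:
step_arm([
  {"x": 2, "y": 0, "z": 0, "yaw": 0, "gripper": 0.0},
  {"x": 2, "y": 0, "z": 0, "yaw": 0, "gripper": 0.0},
])

```text
clock: 15.55
tool_pos: [0.531, -0.2316, 0.0336]
tcp_rot: [-0.009, 3.115, 0.015]
contact_force: [-6.5, 2.6, 4.3]
width: 0.511
```

Emit:
step_arm([
  {"x": 2.5, "y": 0.2, "z": 0.2, "yaw": 0, "gripper": 0.0},
  {"x": 2.5, "y": 0, "z": 0.2, "yaw": 0, "gripper": 0.0},
])

```text
clock: 15.8
tool_pos: [0.5346, -0.2316, 0.0336]
tcp_rot: [-0.008, 3.118, 0.015]
contact_force: [-6.5, 2.8, -1.8]
width: 0.508
```

Emit:
step_arm([
  {"x": 2.5, "y": 0.2, "z": 0.1, "yaw": 0, "gripper": 0.0},
  {"x": 2, "y": 0, "z": 0.1, "yaw": 0, "gripper": 0.0},
])

```text
clock: 16.05
tool_pos: [0.5376, -0.2316, 0.0336]
tcp_rot: [-0.008, 3.122, 0.014]
contact_force: [-8.0, 2.2, 3.3]
width: 0.505
```

Emit:
step_arm([
  {"x": 2, "y": 0.1, "z": 0.1, "yaw": 0, "gripper": 0.0},
])

```text
clock: 16.18
tool_pos: [0.5388, -0.2316, 0.0336]
tcp_rot: [-0.008, 3.124, 0.014]
contact_force: [-7.3, 2.3, 2.4]
width: 0.509
```

Emit:
step_arm([
  {"x": 2, "y": 0.1, "z": 0.1, "yaw": 0, "gripper": 0.0},
])

```text
clock: 16.3
tool_pos: [0.5401, -0.2315, 0.0337]
tcp_rot: [-0.008, 3.126, 0.014]
contact_force: [-7.9, 2.0, 2.3]
width: 0.507
```

Emit:
step_arm([
  {"x": 2, "y": 0.1, "z": 0.1, "yaw": 0, "gripper": 0.0},
])

```text
clock: 16.42
tool_pos: [0.5413, -0.2315, 0.0337]
tcp_rot: [-0.008, 3.128, 0.013]
contact_force: [-7.3, 2.0, 2.9]
width: 0.51
```

Emit:
step_arm([
  {"x": 2, "y": 0.1, "z": 0.1, "yaw": 0, "gripper": 0.0},
])

```text
clock: 16.55
tool_pos: [0.5425, -0.2314, 0.0338]
tcp_rot: [-0.008, 3.13, 0.013]
contact_force: [-7.4, 2.5, 3.4]
width: 0.511
```

Emit:
step_arm([
  {"x": 2, "y": 0.1, "z": 0.1, "yaw": 0, "gripper": 0.0},
])

```text
clock: 16.68
tool_pos: [0.5437, -0.2315, 0.0338]
tcp_rot: [-0.007, 3.132, 0.012]
contact_force: [-8.0, 1.8, 3.1]
width: 0.512
```

Emit:
step_arm([
  {"x": 2, "y": 0.1, "z": 0.1, "yaw": 0, "gripper": 0.0},
])

```text
clock: 16.8
tool_pos: [0.5449, -0.2314, 0.0339]
tcp_rot: [-0.007, 3.135, 0.012]
contact_force: [-7.2, 3.3, 2.2]
width: 0.51
```

Emit:
step_arm([
  {"x": 2, "y": 0.1, "z": 0, "yaw": 0, "gripper": 0.0},
])

```text
clock: 16.92
tool_pos: [0.546, -0.2314, 0.0339]
tcp_rot: [-0.007, 3.137, 0.012]
contact_force: [-9.9, 3.5, 6.0]
width: 0.507
```

Emit:
step_arm([
  {"x": 2, "y": 0.1, "z": 0, "yaw": 0, "gripper": 0.0},
])

```text
clock: 17.05
tool_pos: [0.5471, -0.2314, 0.0339]
tcp_rot: [-0.007, 3.139, 0.012]
contact_force: [-11.4, 3.2, 9.1]
width: 0.508
```

Run:
```python
from h import *
im=read_camera('scene'); save('s8.png',cv2.resize(im[170:270,300:440],None,fx=5.5,fy=5.5,interpolation=cv2.INTER_CUBIC))
im=read_camera('top'); save('t8.png',cv2.resize(im[140:225,345:420],None,fx=7,fy=7,interpolation=cv2.INTER_CUBIC))
im=read_camera('wrist'); save('w8.png',im)
s=state();print(s['contact_force'],s['tool_pos'],s['clock'])
```

```text
[-9.03245037  2.05086402  5.45797064] [ 0.54708745 -0.23136023  0.03390867] 17.2
```

View pics/s8.png

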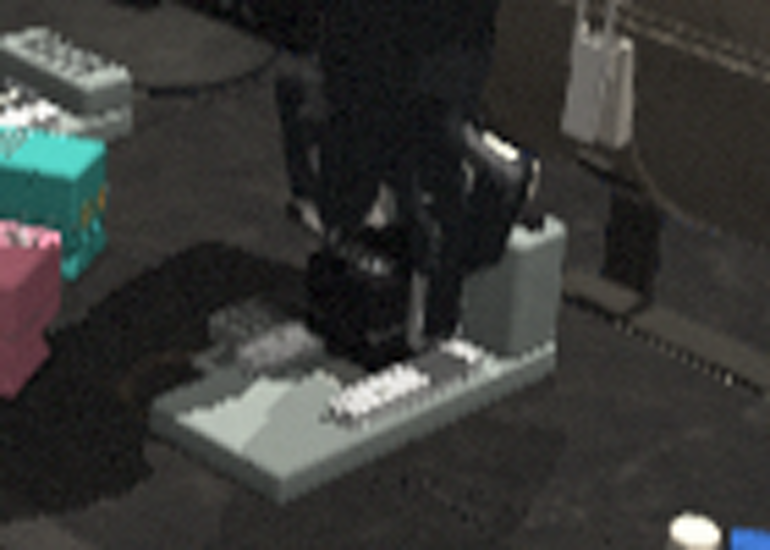

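View pics/t8.png

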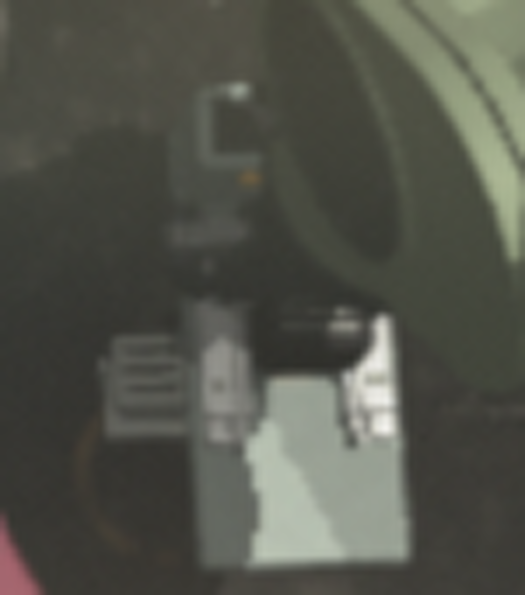

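View pics/w8.png

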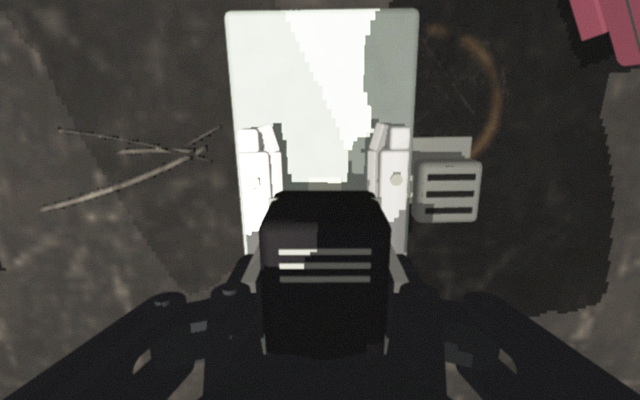

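Run:
```python
from h import *
im=cv2.cvtColor(cv2.imread('pics/w8.png'),cv2.COLOR_BGR2RGB)
save('w8c.png',cv2.resize(np.clip(im[115:235,360:490].astype(float)*1.6,0,255).astype(np.uint8),None,fx=5,fy=5,interpolation=cv2.INTER_CUBIC))
C=cal('wrist')
print('slab',onz(C,226,12,.016),onz(C,419,10,.016), -C[3].T@C[4])
for z in(.018,.023):
  R=np.array([[.5034,-.1892,z],[.5038,-.1602,z],[.5326,-.1598,z],[.5322,-.1886,z]])
  print(z,[proj(C,p).round(1).tolist() for p in R])
```

```text
slab [ 0.44198631 -0.27312539  0.016     ] [ 0.44079667 -0.19213072  0.016     ] [ 0.47798096 -0.23266592  0.17610361]
0.018 [[415.8, 158.9], [477.9, 160.0], [471.3, 218.6], [412.4, 217.7]]
0.023 [[418.7, 160.7], [482.7, 161.8], [475.7, 222.0], [415.1, 221.1]]
```

View pics/w8c.png

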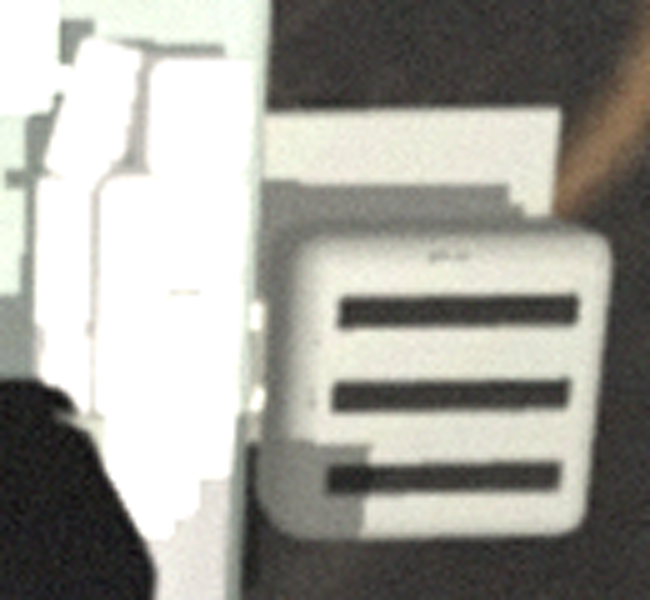

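Run:
```python
from h import *
a=np.load('w5cal.npy'); C5=(a[0],a[1],a[2],a[3:12].reshape(3,3),a[12:]); C8=cal('wrist')
g5=lambda x,y,z: onz(C5,395+x/4,165+y/4,z)[:2]*1000
g8=lambda x,y,z: onz(C8,360+x/5,115+y/5,z)[:2]*1000
for zb in(0,.004,.008,.016):
  d5=g5(487,300,.023)-g5(461,235,zb)
  print(zb,'w5',d5.round(1),[ (z,(g8(612,235,z)-g8(560,108,zb)).round(1)) for z in(.015,.018,.023)])
# vs slab right edge/lip
for z in (.018,.023): print(z,'pad-slab right corner', (g5(487,300,.023)-g5(386,44,.016)).round(1),(g8(612,235,z)-onz(C8,419,11,.016)[:2]*1000).round(1),'pad width8',(g8(612,235,z)-g8(300,235,z)).round(1),'len',(g8(585,533,z)-g8(612,235,z)).round(1))
```

```text
0 w5 [ 8.9 -4.1] [(0.015, array([10.5, -0.1])), (0.018, array([10. , -1.5])), (0.023, array([ 9.1, -3.9]))]
0.004 w5 [10.4 -1.7] [(0.015, array([10.9,  1.6])), (0.018, array([10.3,  0.2])), (0.023, array([ 9.5, -2.1]))]
0.008 w5 [11.8  0.7] [(0.015, array([11.2,  3.4])), (0.018, array([10.7,  2. ])), (0.023, array([ 9.9, -0.4]))]
0.016 w5 [14.8  5.5] [(0.015, array([12. ,  6.8])), (0.018, array([11.5,  5.4])), (0.023, array([10.6,  3.1]))]
0.018 pad-slab right corner [64.2 32.8] [63.6 34.1] pad width8 [-0.1 29.1] len [29.4  1.2]
0.023 pad-slab right corner [64.2 32.8] [62.7 31.8] pad width8 [-0.1 28.2] len [28.5  1.1]
```

Emit:
step_arm([
  {"x": -1.5, "y": 0, "z": 0, "yaw": 0, "gripper": 0.0},
])

```text
clock: 17.32
tool_pos: [0.5453, -0.2314, 0.034]
tcp_rot: [-0.007, 3.14, 0.011]
contact_force: [1.3, 2.3, -4.2]
width: 0.509
```

Emit:
step_arm([
  {"x": -1.5, "y": 0, "z": 0, "yaw": 0, "gripper": 0.0},
])

```text
clock: 17.45
tool_pos: [0.545, -0.2313, 0.0341]
tcp_rot: [-0.008, 3.137, 0.012]
contact_force: [11.7, 2.1, -9.5]
width: 0.504
```

Emit:
step_arm([
  {"x": 0.5, "y": 0, "z": 0, "yaw": 0, "gripper": 0.0},
  {"x": 0, "y": 0, "z": 0, "yaw": 0, "gripper": 0.6},
  {"x": 0, "y": 0, "z": 0, "yaw": 0, "gripper": 0.8},
  {"x": 0, "y": 0, "z": 0, "yaw": 0, "gripper": 0.8},
])

```text
clock: 17.95
tool_pos: [0.5459, -0.2319, 0.0344]
tcp_rot: [-0.007, 3.136, 0.01]
contact_force: [1.0, -0.3, -0.1]
width: 0.798
```

Emit:
step_arm([
  {"x": 0, "y": 0, "z": 20, "yaw": 0, "gripper": 0.8},
  {"x": 0, "y": 0, "z": 40, "yaw": 0, "gripper": 0.8},
  {"x": 0, "y": 0, "z": 50, "yaw": 0, "gripper": 0.8},
  {"x": -30, "y": 0, "z": 40, "yaw": 0, "gripper": 0.8},
  {"x": -40, "y": 0, "z": 0, "yaw": 0, "gripper": 0.8},
  {"x": 0, "y": 0, "z": 0, "yaw": 0, "gripper": 0.8},
])

```text
clock: 18.7
tool_pos: [0.4738, -0.2307, 0.196]
tcp_rot: [-0.01, 3.132, 0.008]
contact_force: [0.1, 0.9, -0.0]
width: 0.801
```

Run:
```python
from h import *
s=state();print(s['contact_force'],s['tool_pos'],s['clock'])
im=read_camera('wrist'); save('w9.png',im); C=cal('wrist'); np.save('w9cal.npy',np.array(list(C[:3])+list(C[3].ravel())+list(C[4])))
im=read_camera('top'); save('t9.png',im)
```

```text
[ 0.11450466  0.9375761  -0.00118651] [ 0.47377537 -0.23065807  0.19601464] 18.7
```

View pics/w9.png

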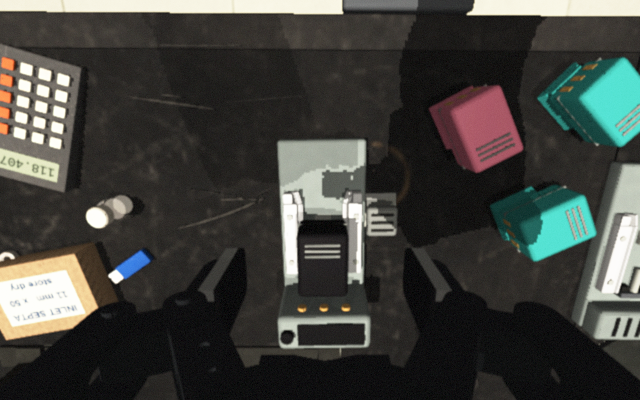

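View pics/t9.png

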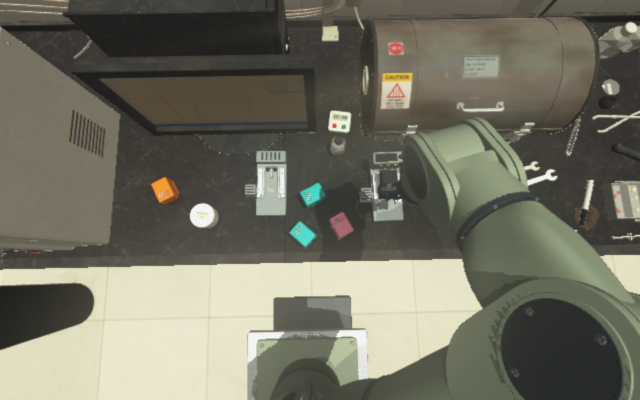

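Run:
```python
from h import *
a=np.load('w9cal.npy'); C=(a[0],a[1],a[2],a[3:12].reshape(3,3),a[12:])
print('slab',onz(C,278,141,.016),onz(C,367,140,.016)); print('pack front',onz(C,300,297,.073),onz(C,347,297,.073),'back',onz(C,299,237,.073),onz(C,348,237,.073), 'low back',onz(C,302,223,.031))
print(hand_in())
```

```text
slab [ 0.44321197 -0.27322173  0.016     ] [ 0.44182056 -0.19040486  0.016     ]
pack front [ 0.57224054 -0.25088043  0.073     ] [ 0.57208668 -0.20963356  0.073     ] back [ 0.51554844 -0.25092203  0.073     ] [ 0.51536401 -0.21020071  0.073     ] low back [ 0.51872555 -0.25094051  0.031     ]
the job is handed in; nothing more can be done
None
```

The pack is out of the charger and sits clicked into the logger's rail. I've released it and handed the job in at about 18.8 s of the 58 s allowed.

- **Release:** I pressed the charger's pad to its stop. The force touched about 25 N for a moment, above the advised 10–15 N, then settled at 6 N. The pack sprang out, and I drew it straight out and lifted it clear with no more than about 5 N.
- **Fitting:** While lowering the pack onto the logger's apron I pressed down with about 33 N for one step, then backed off. Pushing in gave 5–11 N. I felt no clear drop at the click and overshot the resting place by about 2 mm, partly into the buffer.
- **Click check:** The pad looked up in the wrist picture, and a light pull back stopped against the catch at about 12 N. The pad picture alone could be read either way; the pull test settled it.
- **Final picture:** After I let go, the pack stayed put and in line with the rail. Its centre measured about 15 mm along the logger's x axis and within about 1.5 mm of the middle line. My camera measurements disagreed with each other by up to about 2 mm. The gripper was clear, and the tin, bottle and vial looked unmoved by eye.

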